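# Fit the grater plate under the spring clip

## Robot

A 7-joint arm with a two-finger parallel gripper is mounted at the origin on the work surface. World frame = base frame: x ahead of the robot, y to its left, z up, the work surface at z = 0. Lengths are in m, angles in rad, forces in N, time in s.
With the tool pointing down it reaches from about 0.4 to 0.85 m from the base axis. Payload 10.4 kg.
Tool frame: the origin (TCP) lies between the finger pads; the fingertips stand tip_extent ahead of it and the grasp point (between the pads) lies 2 mm behind it (tip_extent is the distance from the TCP to the fingertips, in m); z points along the fingers, y is the direction in which the jaws open and shut (so a half turn about z gives the same grasp; the last joint's range is limited). The gripper opens to 87 mm and grips with 3 to 60 N. Pads are 19 mm wide; open, the fingers measure 117 mm over their backs; the gripper's body (75 mm by 190 mm) begins 51 mm behind the grasp point.
Start: joints at [1.303, 0.332, -0.065, 1.46, 0.022, 1.35, -0.088], TCP at [0.151, -0.606, 0.24] pointing down, gripper open.
Joint ranges: [-2.6, 2.6], [-0.5, 2.12], [-1.47, 1.34], [0.16, 2.42], [-1.27, 4.41], [0.06, 2.06], [-2.6, 2.6]. Speed limits (rad/s): [2.22, 2.22, 2.79, 2.79, 3.14, 3.14, 3.14].

## Interface

Orientations are given as a unit quaternion [x, y, z, w].
In Python, from bench import read_state, camera, camera_params, close_job, tip_extent gives the robot as it stands. The module is installed in compiled form; this text tells all that it offers.
- The arm moves only by the tool send_rows, never from a script. Its argument "steps" is a list of rows, each a list of 7 numbers: the turn, a rotation vector about the tool's x, y, z in degrees, then the shift along the tool's x, y, z in m, then the gripper's target within -1 to 1 (shut at 1, half-way at 0, fully open at -1). In form: [[ax, ay, az, x, y, z, jaw], ...]. A call has exactly 10 rows; each row shifts and turns the pose as measured when the row begins, along the tool's axes as they then stand; what a row does not reach is not made up. A row lasts 1/10 s, in which the tool goes at most 50 mm and 8.59 degrees, less where a joint would pass 70% of its speed; a pose out of reach is approached as far as the arm can. A call with a gripper value outside its range is refused whole. The fingers move at their own pace and stop on an object; "force" is the grip in N (left out, the last holds). Time passes only in rows, so rows that do not move let the fingers close, or fill a call up. It gives the time, the measured TCP pose, the force and the opening at its end, in the units of the state.
- read_state(): the state, without advancing time (a new reading comes with each control period).
- camera(name): name is "side" or "top" or "wrist"; returns (picture, depth): 400x640x3 uint8, blue, green, red; 400x640 float32, m along the optical axis (not along the pixel's ray), 0 where there is no reading.
- camera_params(name): a dict with "camera_matrix" (3x3 intrinsics, pixels), "dist" ([k1, k2, p1, p2, k3] as OpenCV has them; the pictures are not rectified), "world_from_camera" (4x4, takes a point from camera to world coordinates). Camera axes: x right, y down, z forward; pixel columns grow to the right and rows downward; lengths in m; the calibration is good to about 2 mm. A picture is of the moment at which its call begins: read the wrist's pose just before it. camera_params takes no time and is no camera call; for the wrist camera it gives the pose at the moment of the call.
- close_job(): hands the job in, once; it reports no verdict.
The state is a dict: "time": time; "joint_positions": joint angles; "joint_vel": joint speeds; "joint_torque": joint torques, N m; "ee_pos": TCP position; "eef_rot": TCP orientation; "ft_force": force on the tool from outside, world axes, zero at the start; "torque": the same for the moment, N m; "width": finger opening in m.
Only numpy, scipy, OpenCV 4.12 (cv2) and the standard library are available. Lean on these libraries where they do the work, as an engineer would, in place of code of your own. Each camera call takes 0.05 s, during which the arm holds its last target.

## Task

Fit the blue-framed grater plate into the white grater board: with one fingertip press the orange tail of the spring clip down and keep it down, and with the other fingertip push the plate along its channel, beneath the raised clip, fully home against the green end stop. Then let the clip spring down onto the plate and leave the board. Only press and push: do not pinch or lift the plate, and leave the spare plate, the mug and the jar where they are.

Things in the scene. Friction and masses are not known exactly. Their poses are not given: they have to be found in the camera images.
- board: White grater board, fixed. Origin on the table under the channel's middle; x along the channel in the push direction, y towards the clip, z up. Bed 20 mm above the table, x -80 to 70 mm; green rails: inner faces y = +-34.5 mm, 6 mm high above the bed. Base y -48 to 66 mm; hinge posts 38 mm high at (-76, 54) and (66, 54); past the stop a handle to x = 163 mm, under 32 mm high.
- stop (a point): Foot of the green end stop's face, mid-channel: board (70, 0, 20) mm. The stop is 12 mm high above the bed. The plate is home when its front edge meets it: plate origin at board x = 40 mm, rear face of its lip at board x = 10 mm.
- clip: Spring clip: a rocker. Origin on its hinge, board (0, 54, 32) mm; the hinge runs along board x. Axes as the board's at rest (shut). Pressing the tail turns it about board -x up to a hard limit of 0.42 rad and raises the nose; a spring returns it. From 0.24 rad the nose clears the plate. Let go over the homed plate, it rests on it at about 0.19 rad.
- press_point (a point): On top of the clip's orange tail, moving with it: 34 mm out from the hinge; board (-26, 87, 42) mm at rest. Tail: board x -72 to 20 mm, y 64 to 107 mm, at rest sloping up outward 0.2 rad; only table below. Press anywhere along x; a tip may slide along it. Top at this distance out: 42 mm over the table at rest, 34 at 0.24 rad, 28 at the limit. Force here 3 N rising to 8 N.
- nose (a point): Middle of the underside of the clip's steel nose, moving with it: board (54, 24, 22.5) mm at rest, 2.5 mm above the bed, so it blocks the 7 mm thick plate. Nose: board x 48 to 60 mm, y 18 to 30 mm; its arm (board x 47 to 61 mm) crosses over the rail from the hinge, top 38 mm above the table at rest.
- insert: Grater plate: flat, blue frame, perforated steel face; 60 mm along x, 64 mm along y, 7 mm thick, about 120 g. Loose in the channel, short of the clip's nose, some 2.5 mm play on each side. Origin: centre of its underside; x along the channel. A thumb lip stands on its rear edge (see lip).
- lip (a point): Middle of the rear face of the plate's thumb lip, where to push it: plate (-30, 0, 15) mm, so 35 mm above the table. The lip is 6 mm thick along x, 50 mm wide (y -25 to 25 mm), its top 43 mm above the table; its rear face is flush with the plate's rear edge.
- spare: Bystander: spare slicing plate, grey frame, same size and shape as the grater plate, lying on the table on the board's -y side. Origin: centre of its underside.
- mug: Bystander: white mug with a handle, 72 mm across, 75 mm high. Origin: centre of its underside.
- jar: Bystander: amber jar with a red cap, 56 mm across, 85 mm high. Origin: centre of its underside.
Mind the look-alikes: they are no part of the job. What is shaped like the insert but brown or pink is not meant.

How it is judged:
On the way, in this order (a step that is already met when the one before it is completed fails the run):
1. a finger presses the clip's tail until the nose is clear, with the plate still short of the nose (angle between the z axis of clip and the z axis of board, either way round above 0.21 rad and contact force between the fingers and clip above 0.5 N and x of insert in the frame of board below 0.0215 m), for 0.1 s.
2. the plate is pushed beneath the nose by a finger while a finger holds the clip down (angle between the z axis of clip and the z axis of board, either way round above 0.19 rad and contact force between the fingers and clip above 0.5 N and contact force between the fingers and insert above 0.05 N and x of insert in the frame of board above 0.025 m), for 0.05 s.
At the end, for the whole second after the job is handed in: the grater plate lies flat in the channel with its front within 4.5 mm of the end stop, the clip is released and its nose bears on the plate (over 1 N), the plate at rest (x of insert in the frame of board between 0.0355 and 0.0435 m and z of insert in the frame of board between 0.017 and 0.023 m and angle between insert's own z axis and vertical below 0.06 rad and contact force between clip and insert above 1 N and linear speed of insert below 0.01 m/s); the robot touches nothing.
It fails at once if the grater plate is lifted or tipped (z of insert in the frame of board above 0.03 m or angle between insert's own z axis and vertical above 0.2 rad).
It fails at once if the spare plate is moved (distance of spare from where it was at the start of the episode above 0.015 m).
It fails at once if the mug is moved (distance of mug from where it was at the start of the episode above 0.015 m).
It fails at once if the jar is moved (distance of jar from where it was at the start of the episode above 0.015 m).
It also fails if it takes over 35 s, if anything falls off the work surface, if the arm or the gripper's body presses on something with over 40 N, if the wrist force passes 120 N, or if a joint passes its speed limit or range.

## Working session

There is one attempt and no reset: what is moved stays moved. The work goes in short steps, Python scripts to look and compute and a tool call to move; the robot and the scene stay as the last step left them, time stands still between calls to the robot, and variables do not carry over. Pictures are saved under pics/ and viewed, and the job is handed in when it is done.

Besides the shell and the picture viewer there is one more tool, called after "Request:" as name(argument=value, ...) on one line, values as JSON. send_rows: Moves the arm, as the interface text tells. Its arguments: {"type":"object","properties":{"steps":{"type":"array"},"force":{"type":"number"}},"required":["steps"]}

```bash
ls; mkdir -p pics
python3 - <<'E'
from bench import *
import cv2,numpy as np
print(read_state()); print(tip_extent if not callable(tip_extent) else tip_extent())
for n in ("side","top"):
    p,d=camera(n); cv2.imwrite(f"pics/{n}0.png",p); np.save(f"pics/{n}0.npy",d)
    print(n,camera_params(n))
E
```

```text
pics
{'time': 0.0, 'joint_positions': array([ 1.30338922,  0.33287619, -0.06469318,  1.46096056,  0.02159467,
        1.34989115, -0.08847387]), 'joint_vel': array([ 0.00031593, -0.00044432,  0.00060895, -0.00185612, -0.00067291,
       -0.0002783 ,  0.00072612]), 'joint_torque': array([ 1.47778819e-04, -6.23255754e+01,  2.46335648e-02, -3.89891589e+01,
       -6.15040166e-02,  3.98634619e-02,  1.65553897e-04]), 'ee_pos': array([ 0.15138377, -0.606008  ,  0.23874202]), 'eef_rot': array([ 9.92515340e-01,  1.22117898e-01, -1.19706070e-04, -7.09979926e-04]), 'ft_force': array([-0.00274156, -0.34971035, -0.18059269]), 'torque': array([-0.00486513, -0.02118362, -0.05623121]), 'width': 0.08671517964521296}
0.017
side {'camera_matrix': array([[394.53603384,   0.        , 315.82540775],
       [  0.        , 394.53603384, 203.12057783],
       [  0.        ,   0.        ,   1.        ]]), 'dist': array([-0.0435959,  0.       ,  0.       ,  0.       ,  0.       ]), 'world_from_camera': array([[ 0.99409193, -0.08280564,  0.07017449,  0.5526731 ],
       [-0.10817192, -0.7025069 ,  0.70340806, -0.54454772],
       [-0.00894809, -0.70684318, -0.70731368,  0.66365053],
       [ 0.        ,  0.        ,  0.        ,  1.        ]])}
top {'camera_matrix': array([[407.98348919,   0.        , 317.70880931],
       [  0.        , 407.98348919, 208.99556482],
       [  0.        ,   0.        ,   1.        ]]), 'dist': array([-0.02786352,  0.        ,  0.        ,  0.        ,  0.        ]), 'world_from_camera': array([[ 0.02404684, -0.99781829,  0.06148508,  0.54428079],
       [-0.99934104, -0.02566513, -0.02566704,  0.03363868],
       [ 0.02718906, -0.06082736, -0.99777792,  0.84308908],
       [ 0.        ,  0.        ,  0.        ,  1.        ]])}
```

View pics/side0.png

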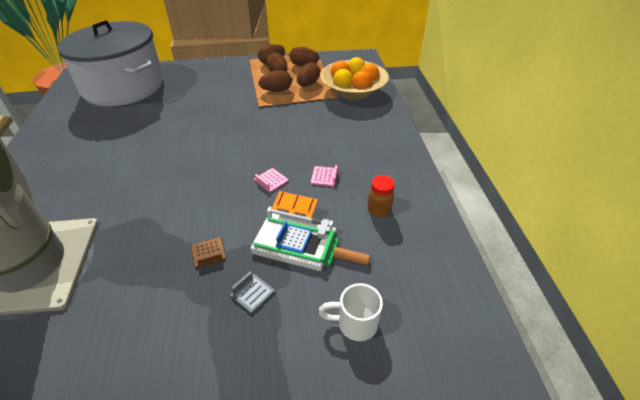

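View pics/top0.png

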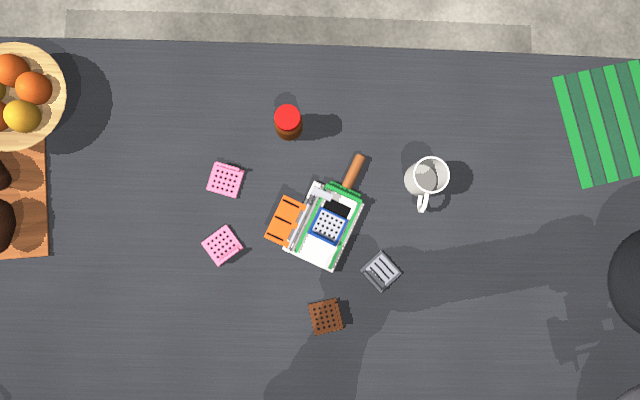

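Run:
```python
import cv2
p=cv2.imread("pics/top0.png"); cv2.imwrite("pics/top0c.png",cv2.resize(p[140:285,250:410],None,fx=5,fy=5,interpolation=cv2.INTER_CUBIC)[:600*2][:, :800][:600] if 0 else cv2.resize(p[145:285,255:410],(775,700),interpolation=cv2.INTER_CUBIC)[:600])
p=cv2.imread("pics/side0.png"); cv2.imwrite("pics/side0c.png",cv2.resize(p[180:280,240:380],(784,560),interpolation=cv2.INTER_CUBIC))
```

```text
(no output)
```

View pics/top0c.png

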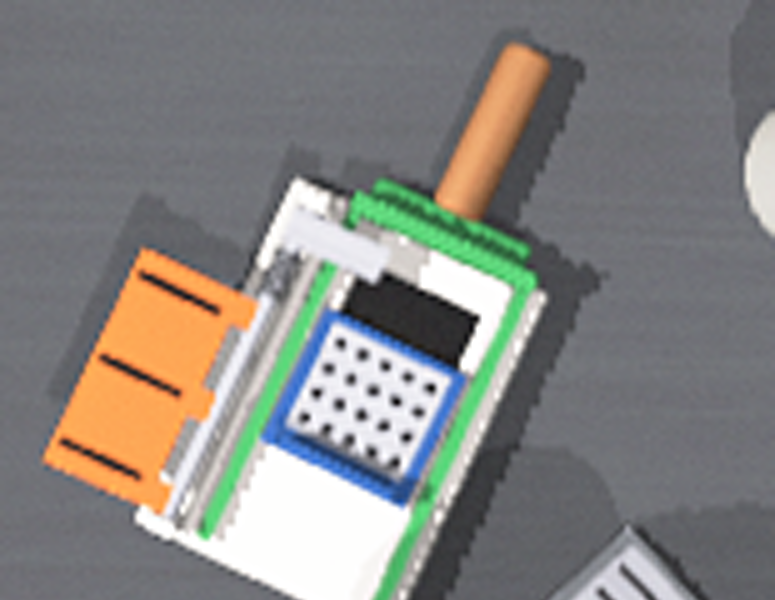

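View pics/side0c.png

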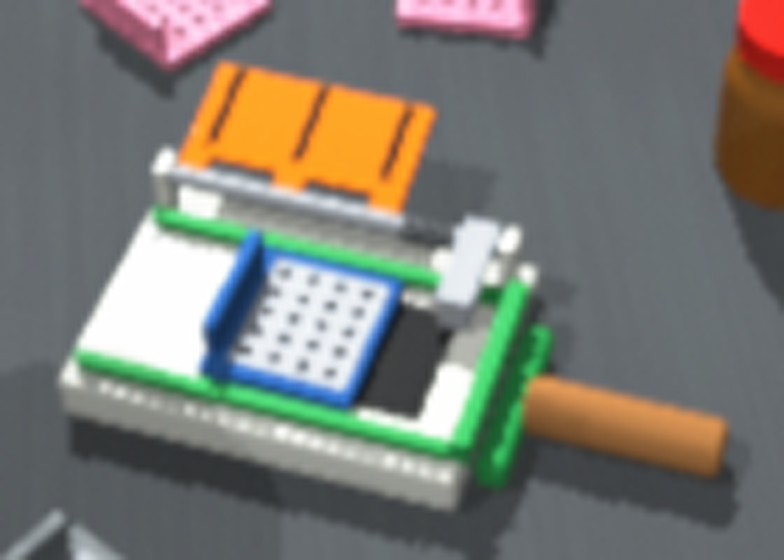

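```bash
cat > h.py <<'E'
import numpy as np, cv2
from scipy.optimize import least_squares
from bench import *
def proj(cp,P):
    T=np.linalg.inv(cp["world_from_camera"]); r,_=cv2.Rodrigues(T[:3,:3])
    return cv2.projectPoints(np.asarray(P,float).reshape(-1,1,3),r,T[:3,3],cp["camera_matrix"],np.asarray(cp["dist"]))[0].reshape(-1,2)
def b2w(q,P):
    P=np.atleast_2d(P)/1000.; c,s=np.cos(q[2]),np.sin(q[2])
    return np.c_[q[0]+c*P[:,0]-s*P[:,1], q[1]+s*P[:,0]+c*P[:,1], P[:,2]]
def w2b(q,P):
    P=np.atleast_2d(P); d=P[:,:2]-np.array(q[:2]); c,s=np.cos(q[2]),np.sin(q[2])
    return np.c_[c*d[:,0]+s*d[:,1], -s*d[:,0]+c*d[:,1], P[:,2]]*1000
def pix2w(cp,uv,z):
    uv=np.asarray(uv,float).reshape(-1,1,2)
    n=cv2.undistortPoints(uv,cp["camera_matrix"],np.asarray(cp["dist"])).reshape(-1,2)
    W=cp["world_from_camera"]; d=(W[:3,:3]@np.c_[n,np.ones(len(n))].T).T
    t=(z-W[2,3])/d[:,2]
    return W[:3,3]+d*t[:,None]
E
python3 - <<'E'
from h import *
T=camera_params("top");S=camera_params("side")
f=lambda u,v,k,ox,oy:(ox+u/k-.5+.5/k,oy+v/k-.5+.5/k)
t=lambda u,v:f(u,v,5,255,145); s=lambda u,v:f(u,v,5.6,240,180)
obs=[(T,(20,107,45.5),t(145,248)),(T,(-72,107,45.5),t(45,462)),(T,(-80,66,20),t(137,517)),
(S,(-72,107,45.5),s(222,62)),(S,(20,107,45.5),s(435,105)),(S,(-80,-48,20),s(65,378))]
def res(q): return np.concatenate([proj(c,b2w(q,P))[0]-np.array(uv) for c,P,uv in obs])
r=least_squares(res,[.55,0,-.47]); print(r.x,np.round(r.fun.reshape(-1,2),2))
q=r.x; np.save("q.npy",q)
# insert: top view lip-top corners / front edge at z=27mm
for c,uv,z,n in [(T,t(333,310),.027,'front L'),(T,t(467,375),.027,'front R'),(S,s(398,282),.027,'frontL s'),(S,s(345,402),.027,'frontR s'),(S,s(250,235),.043,'lip top L rear s'),(S,s(207,325),.043,'lip top R rear')]:
    print(n,w2b(q,pix2w(c,uv,z)).round(1))
E
```

```text
[ 0.56048312 -0.00847541 -0.40370563] [[-0.71 -0.1 ]
 [-0.58 -0.09]
 [-0.73  0.95]
 [ 0.56  0.53]
 [ 1.05  0.8 ]
 [-0.4   1.47]]
front L [[30.3 28.4 27. ]]
front R [[ 29.  -31.3  27. ]]
frontL s [[25.8 30.3 27. ]]
frontR s [[ 24.6 -30.2  27. ]]
lip top L rear s [[-30.8  23.7  43. ]]
lip top R rear [[-30.5 -22.6  43. ]]
```

```bash
cat >> h.py <<'E'
from scipy.spatial.transform import Rotation as R
def rows(target,yaw,n,jaw,nfill=10):
    "n rows from measured pose to TCP target (world), tool down with tool x at world yaw"
    s=read_state(); p=s["ee_pos"]; r0=R.from_quat(s["eef_rot"])
    c,sn=np.cos(yaw),np.sin(yaw)
    r1=R.from_matrix(np.array([[c,sn,0],[sn,-c,0],[0,0,-1]]))
    rv=(r0.inv()*r1).as_rotvec()
    d=(np.asarray(target)-p)/n
    out=[]
    for k in range(n):
        r=r0*R.from_rotvec(rv*k/n)
        out.append(list(np.round(np.degrees(rv)/n,2))+list(np.round(r.inv().apply(d),4))+[jaw])
    out+= [[0]*6+[jaw]]*(nfill-n)
    print("[" + ",".join("["+",".join("%g"%v for v in o)+"]" for o in out)+"]")
    print("rot deg",np.degrees(rv).round(2),"dist",np.linalg.norm(d*n).round(4))
E
python3 - <<'E'
from h import *
rows([.42,-.33,.24],-.404,10,-1)
E
```

```text
[[-0.01,0,3.72,0.0327,-0.0203,-0.0001,-1],[-0.01,0,3.72,0.0314,-0.0224,-0.0001,-1],[-0.01,0,3.72,0.0299,-0.0243,-0.0001,-1],[-0.01,0,3.72,0.0282,-0.0262,-0.0001,-1],[-0.01,0,3.72,0.0264,-0.028,-0.0001,-1],[-0.01,0,3.72,0.0246,-0.0297,-0.0001,-1],[-0.01,0,3.72,0.0226,-0.0312,-0.0001,-1],[-0.01,0,3.72,0.0205,-0.0326,-0.0001,-1],[-0.01,0,3.72,0.0184,-0.0338,-0.0001,-1],[-0.01,0,3.72,0.0161,-0.035,-0.0001,-1]]
rot deg [-7.000e-02  3.000e-02  3.718e+01] dist 0.3851
```

Request:
send_rows(steps=[[0,0,3.7,0.033,-0.02,0,-1],[0,0,3.7,0.031,-0.022,0,-1],[0,0,3.7,0.03,-0.024,0,-1],[0,0,3.7,0.028,-0.026,0,-1],[0,0,3.7,0.026,-0.028,0,-1],[0,0,3.7,0.025,-0.03,0,-1],[0,0,3.7,0.023,-0.031,0,-1],[0,0,3.7,0.02,-0.033,0,-1],[0,0,3.7,0.018,-0.034,0,-1],[0,0,3.7,0.016,-0.035,0,-1]])

```text
time: 1.1
ee_pos: [0.4253, -0.3258, 0.2343]
eef_rot: [0.976, -0.217, -0.004, -0.002]
ft_force: [1.0, 0.1, -0.1]
width: 0.087
```

Run:
```python
from h import *
q=np.load("q.npy"); s=read_state(); print(s["ee_pos"],s["joint_positions"].round(2))
t=b2w(q,[-60,38,200])[0];print(t)
rows(t,q[2],10,-1)
```

```text
[ 0.42526683 -0.32579189  0.23427754] [ 0.82  0.16 -0.27  1.69  0.04  1.31 -1.48]
[0.52023392 0.05003956 0.2       ]
[[-0.01,0.05,-0.2,-0.0073,-0.0381,0.0036,-1],[-0.01,0.05,-0.2,-0.0072,-0.0381,0.0035,-1],[-0.01,0.05,-0.2,-0.007,-0.0381,0.0035,-1],[-0.01,0.05,-0.2,-0.0069,-0.0381,0.0035,-1],[-0.01,0.05,-0.2,-0.0068,-0.0382,0.0035,-1],[-0.01,0.05,-0.2,-0.0067,-0.0382,0.0035,-1],[-0.01,0.05,-0.2,-0.0065,-0.0382,0.0035,-1],[-0.01,0.05,-0.2,-0.0064,-0.0382,0.0035,-1],[-0.01,0.05,-0.2,-0.0063,-0.0382,0.0035,-1],[-0.01,0.05,-0.2,-0.0062,-0.0383,0.0034,-1]]
rot deg [-0.11  0.47 -1.95] dist 0.3892
```

Request:
send_rows(steps=[[0,0,-0.2,-0.007,-0.038,0.003,-0.84],[0,0,-0.2,-0.007,-0.038,0.003,-0.84],[0,0,-0.2,-0.007,-0.038,0.003,-0.84],[0,0,-0.2,-0.007,-0.038,0.003,-0.84],[0,0,-0.2,-0.007,-0.038,0.003,-0.84],[0,0,-0.2,-0.007,-0.038,0.003,-0.84],[0,0,-0.2,-0.006,-0.038,0.003,-0.84],[0,0,-0.2,-0.006,-0.038,0.003,-0.84],[0,0,-0.2,-0.006,-0.038,0.003,-0.84],[0,0,-0.2,-0.006,-0.038,0.003,-0.84]])

```text
time: 2.1
ee_pos: [0.5231, 0.0635, 0.2024]
eef_rot: [0.98, -0.201, -0.005, -0.002]
ft_force: [1.3, 0.1, 0.0]
width: 0.0803
```

Run:
```python
from h import *
s=read_state(); print(s["ee_pos"],s["joint_positions"].round(2),s["width"],s["eef_rot"],s["ft_force"])
cp=camera_params("wrist"); p,d=camera("wrist"); np.save("pics/w1.npy",d); import pickle; pickle.dump(cp,open("w1.pkl","wb"))
cv2.imwrite("pics/w1.png",p); print(cp)
p,d=camera("top"); cv2.imwrite("pics/top1.png",p)
```

```text
[0.52306594 0.06353444 0.20242758] [ 0.34  0.2  -0.61  1.74  0.11  1.25 -2.27] 0.08025968499314552 [ 0.97961098 -0.20083493 -0.00499012 -0.00165943] [1.3073196  0.06246278 0.01219446]
{'camera_matrix': array([[275.79531442,   0.        , 321.89665236],
       [  0.        , 275.79531442, 199.77532797],
       [  0.        ,   0.        ,   1.        ]]), 'dist': array([-0.01019131,  0.        ,  0.        ,  0.        ,  0.        ]), 'world_from_camera': array([[-0.39276753, -0.88461836, -0.25136432,  0.59053644],
       [-0.91963601,  0.37727329,  0.10924497,  0.0335716 ],
       [-0.00180706,  0.27407156, -0.9617076 ,  0.34754339],
       [ 0.        ,  0.        ,  0.        ,  1.        ]])}
```

View pics/w1.png

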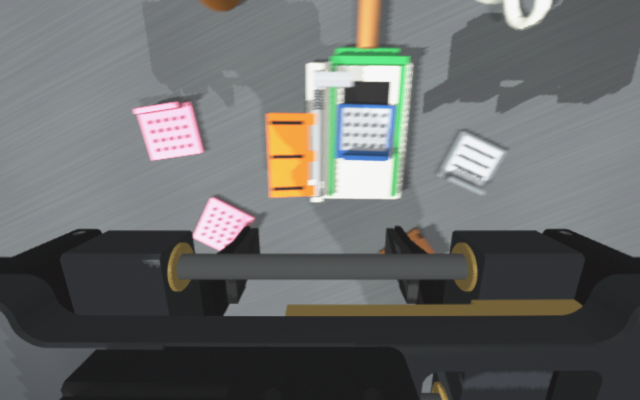

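Run:
```python
import cv2
p=cv2.imread("pics/w1.png"); cv2.imwrite("pics/w1c.png",cv2.resize(p[40:215,250:430],(720,700),interpolation=cv2.INTER_CUBIC)[:600])
cv2.imwrite("pics/w1d.png",cv2.resize(p[90:215,250:430],(792,550),interpolation=cv2.INTER_CUBIC))
```

```text
(no output)
```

View pics/w1d.png

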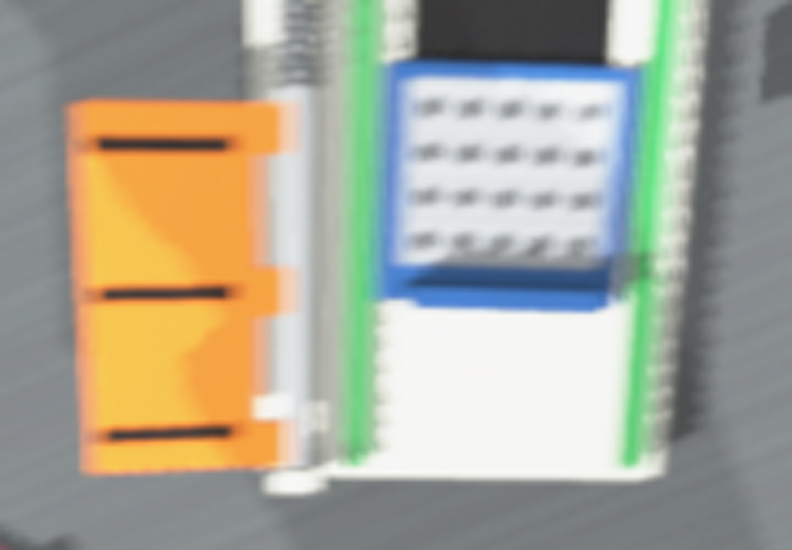

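View pics/w1c.png

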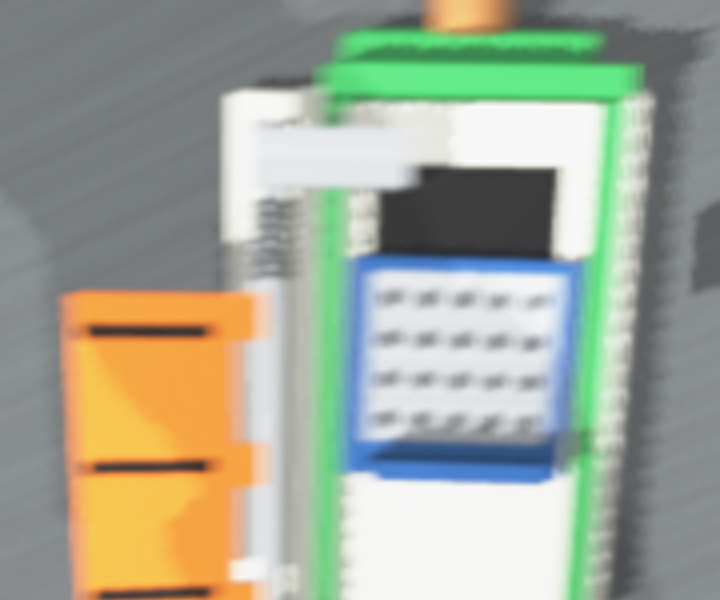

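Run:
```python
from h import *
import pickle
T=camera_params("top");S=camera_params("side");W=pickle.load(open("w1.pkl","rb"))
f=lambda u,v,k,ox,oy:(ox+u/k-.5+.5/k,oy+v/k-.5+.5/k)
t=lambda u,v:f(u,v,5,255,145); s=lambda u,v:f(u,v,5.6,240,180)
d=lambda u,v:f(u,v,4.4,250,90); c4=lambda u,v:f(u,v,4,250,40)
obs1=[(T,(20,107,45.5),t(145,248)),(T,(-72,107,45.5),t(45,462)),(T,(-80,66,20),t(137,517))]
obs2=[(S,(-72,107,45.5),s(222,62)),(S,(20,107,45.5),s(435,105)),(S,(-80,-48,20),s(65,378))]
obs3=[(W,(20,107,45.5),d(70,103)),(W,(-72,107,45.5),d(88,473)),(W,(-80,-48,20),d(663,478)),(W,(70,-34.5,20),c4(608,101)),(W,(54,18,35),c4(418,155))][:4]
for obs in (obs1,obs2,obs3,obs1+obs2+obs3):
    def res(q): return np.concatenate([proj(c,b2w(q,P))[0]-np.array(uv) for c,P,uv in obs])
    r=least_squares(res,[.55,0,-.4]); print(r.x.round(4),np.round(r.fun.reshape(-1,2),2).tolist())
    q=r.x
    for uv,z,n in [(c4(355,258),.027,'front L'),(c4(580,263),.027,'front R'),(d(412,303),.043,'lip L'),(d(610,307),.043,'lip R'),(d(382,297),.027,'rear L')]:
        print('   ',n,w2b(q,pix2w(W,uv,z)).round(1))
print("cam board",w2b(q,W["world_from_camera"][:3,3]))
np.save("q.npy",q)
```

```text
[ 0.5613 -0.0098 -0.4012] [[-0.11, -0.37], [0.13, -0.31], [-0.02, 0.69]]
    front L [[28.1 33.7 27. ]]
    front R [[ 26.7 -28.3  27. ]]
    lip L [[-29.5  28.5  43. ]]
    lip R [[-30.6 -21.2  43. ]]
    rear L [[-30.   35.2  27. ]]
[ 0.5604 -0.0051 -0.3946] [[-0.04, -0.35], [0.45, -0.37], [-0.38, 0.53]]
    front L [[31.  29.6 27. ]]
    front R [[ 29.1 -32.4  27. ]]
    lip L [[-26.7  24.7  43. ]]
    lip R [[-28.1 -24.9  43. ]]
    rear L [[-27.2  31.4  27. ]]
[ 0.5609 -0.0067 -0.4111] [[1.27, -1.05], [0.96, -0.29], [-0.04, 0.34], [-2.2, 0.77]]
    front L [[29.3 31.3 27. ]]
    front R [[ 28.6 -30.7  27. ]]
    lip L [[-28.3  25.5  43. ]]
    lip R [[-28.9 -24.1  43. ]]
    rear L [[-28.8  32.2  27. ]]
[ 0.5607 -0.0072 -0.4083] [[-1.23, -0.45], [-1.29, -0.54], [-1.48, 0.59], [0.9, 0.08], [1.3, 0.46], [-0.3, 0.81], [1.71, -0.78], [1.59, -0.05], [0.55, 0.22], [-1.91, 0.66]]
    front L [[29.4 31.8 27. ]]
    front R [[ 28.5 -30.3  27. ]]
    lip L [[-28.2  26.1  43. ]]
    lip R [[-28.9 -23.6  43. ]]
    rear L [[-28.7  32.8  27. ]]
cam board [[ 11.16980239  49.23124871 347.54338944]]
```

Run:
```python
from h import *
q=np.load("q.npy"); 
t=b2w(q,[-52,42,80])[0];print(t)
rows(t,q[2],6,-.84)
```

```text
[0.52968805 0.05201577 0.08      ]
[[-0.04,0.12,0.11,0.0024,0.0021,0.0203,-0.84],[-0.04,0.12,0.11,0.0023,0.0021,0.0203,-0.84],[-0.04,0.12,0.11,0.0023,0.0021,0.0203,-0.84],[-0.04,0.12,0.11,0.0022,0.0021,0.0204,-0.84],[-0.04,0.12,0.11,0.0022,0.0021,0.0204,-0.84],[-0.04,0.12,0.11,0.0022,0.002,0.0204,-0.84],[0,0,0,0,0,0,-0.84],[0,0,0,0,0,0,-0.84],[0,0,0,0,0,0,-0.84],[0,0,0,0,0,0,-0.84]]
rot deg [-0.21  0.69  0.68] dist 0.1235
```

Request:
send_rows(steps=[[0,0.1,0.1,0.002,0.002,0.02,-0.84],[0,0.1,0.1,0.002,0.002,0.02,-0.84],[0,0.1,0.1,0.002,0.002,0.02,-0.84],[0,0.1,0.1,0.002,0.002,0.02,-0.84],[0,0.1,0.1,0.002,0.002,0.02,-0.84],[0,0.1,0.1,0.002,0.002,0.02,-0.84],[0,0,0,0,0,0,-0.84],[0,0,0,0,0,0,-0.84],[0,0,0,0,0,0,-0.84],[0,0,0,0,0,0,-0.84]])

```text
time: 3.2
ee_pos: [0.5281, 0.0514, 0.0785]
eef_rot: [0.979, -0.202, -0.001, -0.001]
ft_force: [0.4, -0.0, -0.0]
width: 0.0804
```

Run:
```python
from h import *
q=np.load("q.npy"); s=read_state(); print(w2b(q,s["ee_pos"]),s["ee_pos"],s["width"],s["ft_force"],s["joint_positions"].round(2))
rows(b2w(q,[-52,42,48.5])[0],q[2],6,-.84)
import pickle
W=camera_params("wrist"); p,d=camera("wrist"); pickle.dump(W,open("w2.pkl","wb"))
cv2.imwrite("pics/w2.png",p)
p,d=camera("side"); cv2.imwrite("pics/side2.png",cv2.resize(p[150:290,220:400],(792,616),interpolation=cv2.INTER_CUBIC)[:600])
p,d=camera("top"); cv2.imwrite("pics/top2.png",cv2.resize(p[145:285,240:400],(640,560),interpolation=cv2.INTER_CUBIC))
```

```text
[[-53.2225695   40.80354923  78.45782541]] [0.52809093 0.05140308 0.07845783] 0.08037403237040552 [ 0.3722968  -0.02341935 -0.04953748] [ 0.32  0.34 -0.58  1.86  0.21  1.   -2.32]
[[-0.02,0.02,0.02,0.0002,-0.0002,0.005,-0.84],[-0.02,0.02,0.02,0.0002,-0.0002,0.005,-0.84],[-0.02,0.02,0.02,0.0002,-0.0002,0.005,-0.84],[-0.02,0.02,0.02,0.0002,-0.0002,0.005,-0.84],[-0.02,0.02,0.02,0.0002,-0.0002,0.005,-0.84],[-0.02,0.02,0.02,0.0002,-0.0002,0.005,-0.84],[0,0,0,0,0,0,-0.84],[0,0,0,0,0,0,-0.84],[0,0,0,0,0,0,-0.84],[0,0,0,0,0,0,-0.84]]
rot deg [-0.13  0.12  0.1 ] dist 0.03
```

View pics/w2.png

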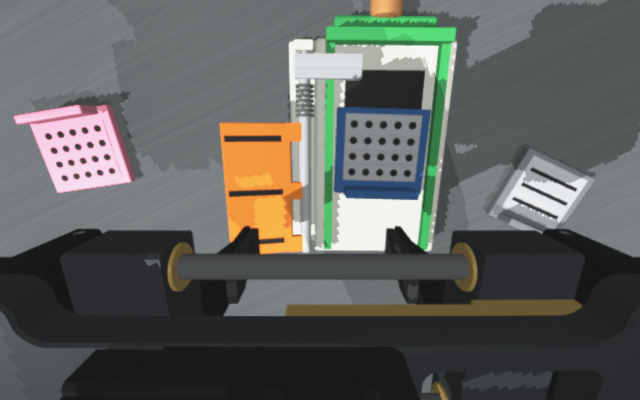

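View pics/side2.png

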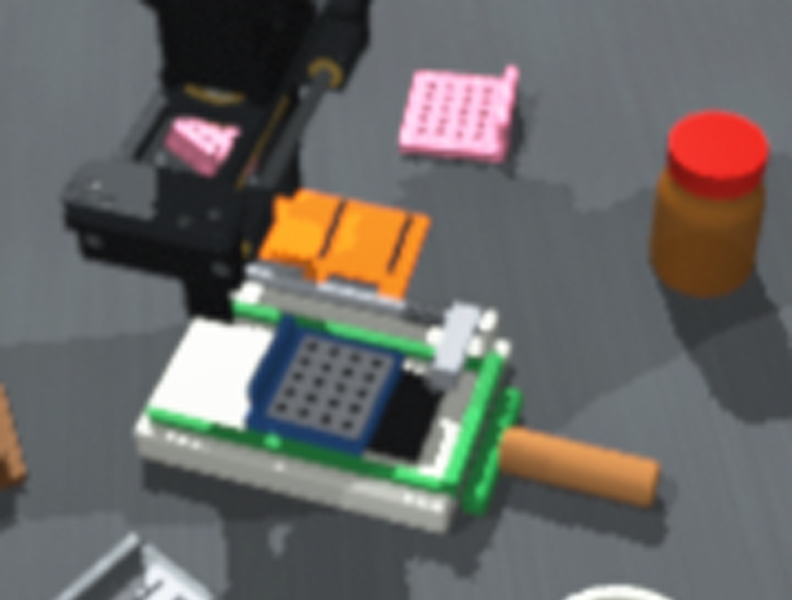

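Run:
```python
from h import *
q=np.load("q.npy");S=camera_params("side");T=camera_params("top")
P=[[-53,-6.7,61.5],[-62.5,-6.7,61.5],[-44,-6.7,61.5],[-53,88,61.5],[-53,-6.7,31]]
u=proj(S,b2w(q,P)); print(((u-[220,150])*4.4).round())
u=proj(T,b2w(q,P)); print(((u-[240,145])*4).round())
import pickle
W=pickle.load(open("w2.pkl","rb"))
f=lambda u,v:(u,v)
for uv,z in [((335,192),.027),((345,192),.043),((418,193),.043),((222,124),.0455),((444,40),.020),((328,250),.026),((433,109),.020)]:
    print(uv,w2b(q,pix2w(W,uv,z)).round(1))
```

```text
[[214. 322.]
 [195. 318.]
 [231. 326.]
 [284. 188.]
 [220. 365.]]
[[319. 430.]
 [310. 448.]
 [327. 413.]
 [139. 347.]
 [317. 427.]]
(335, 192) [[-29.1  30.6  27. ]]
(345, 192) [[-25.1  24.6  43. ]]
(418, 193) [[-25.6 -24.9  43. ]]
(222, 124) [[ 19.1 102.9  45.5]]
(444, 40) [[ 73.5 -40.7  20. ]]
(328, 250) [[-76.2  35.3  26. ]]
(433, 109) [[ 29.7 -38.   20. ]]
```

View pics/top2.png

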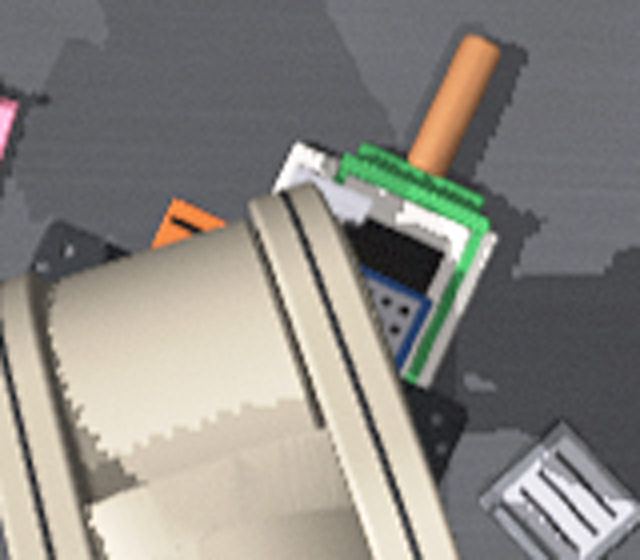

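Request:
send_rows(steps=[[0,0,0,0,0,0.005,-0.84],[0,0,0,0,0,0.005,-0.84],[0,0,0,0,0,0.005,-0.84],[0,0,0,0,0,0.005,-0.84],[0,0,0,0,0,0.004,-0.84],[0,0,0,0,0,0.003,-0.84],[0,0,0,0,0,0.001,-0.84],[0,0,0,0,0,0,-0.84],[0,0,0,0,0,0,-0.84],[0,0,0,0,0,0,-0.84]])

```text
time: 4.35
ee_pos: [0.5294, 0.0527, 0.0496]
eef_rot: [0.98, -0.201, 0.0, -0.002]
ft_force: [-2.9, -1.2, 6.7]
width: 0.0798
```

Run:
```python
from h import *
q=np.load("q.npy"); s=read_state(); print(w2b(q,s["ee_pos"]),s["width"],s["ft_force"],s["torque"],s["eef_rot"])
p,d=camera("wrist"); cv2.imwrite("pics/w3.png",p)
p,d=camera("side"); cv2.imwrite("pics/side3.png",cv2.resize(p[150:290,220:400],(792,616),interpolation=cv2.INTER_CUBIC)[:600])
```

```text
[[-52.57571788  42.54820663  49.64016497]] 0.07982751875817373 [-2.87050632 -1.1690003   6.7453782 ] [0.23629799 0.45881888 0.05312459] [ 9.79539863e-01 -2.01241646e-01  4.93158738e-04 -1.79269379e-03]
```

View pics/side3.png

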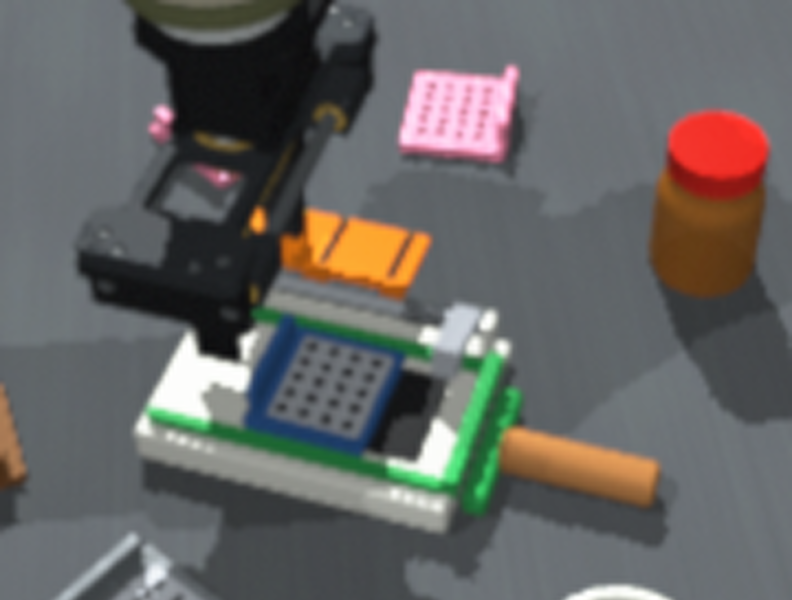

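View pics/w3.png

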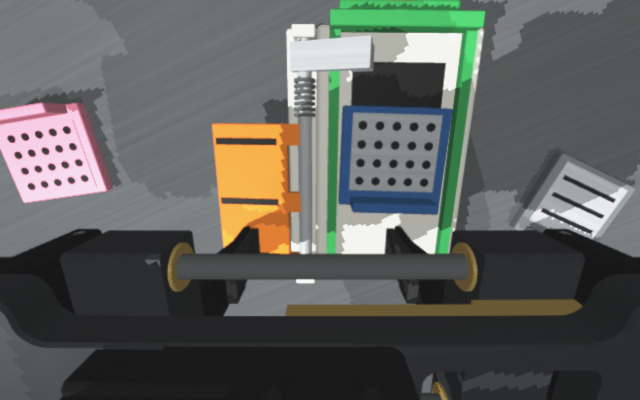

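Request:
send_rows(steps=[[0,0,0,0,0,0.002,-0.84],[0,0,0,0,0,0.001,-0.84],[0,0,0,0,0,0,-0.84],[0,0,0,0,0,0,-0.84],[0,0,0,0,0,0,-0.84],[0,0,0,0,0,0,-0.84],[0,0,0,0,0,0,-0.84],[0,0,0,0,0,0,-0.84],[0,0,0,0,0,0,-0.84],[0,0,0,0,0,0,-0.84]])

```text
time: 5.45
ee_pos: [0.5295, 0.0528, 0.0489]
eef_rot: [0.98, -0.201, 0.0, -0.0]
ft_force: [-2.8, 0.2, 7.3]
width: 0.08
```

Run:
```python
from h import *
q=np.load("q.npy"); s=read_state(); print(w2b(q,s["ee_pos"]),s["width"],s["ft_force"],s["torque"],s["eef_rot"])
W=camera_params("wrist")
p,d=camera("wrist"); cv2.imwrite("pics/w4.png",cv2.resize(p[0:220,190:500],(775,550),interpolation=cv2.INTER_CUBIC))
# nose arm height from depth
n=cv2.undistortPoints(np.array([[[330.,52]],[[350,52]],[[360,52]]]),W["camera_matrix"],np.asarray(W["dist"])).reshape(-1,2)
for (a,b),(u,v) in zip(n,[(330,52),(350,52),(360,52)]):
    z=d[v,u]; print(w2b(q,(W["world_from_camera"]@[a*z,b*z,z,1])[:3]).round(1))
```

```text
[[-52.50693481  42.64810106  48.92813779]] 0.08001113504747367 [-2.80801011  0.18282401  7.29035564] [0.20018573 0.48268155 0.10152394] [ 9.79658747e-01 -2.00669693e-01  4.68828448e-04 -4.40389291e-04]
[[54.6 38.3 43.4]]
[[53.9 28.7 46.7]]
[[53.6 24.  48.3]]
```

View pics/w4.png

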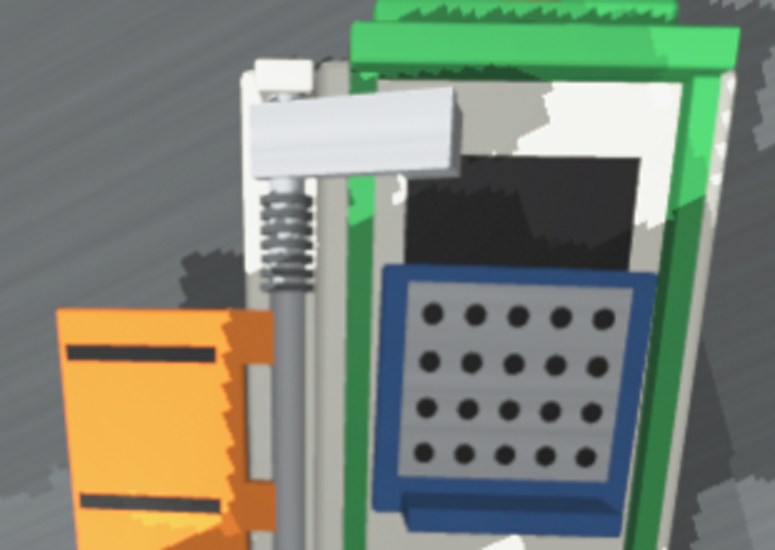

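Request:
send_rows(steps=[[0,0,0,0.004,0,0.0003,-0.84],[0,0,0,0.004,0,0.0003,-0.84],[0,0,0,0.004,0,0,-0.84],[0,0,0,0.003,0,0,-0.84],[0,0,0,0.003,0,0,-0.84],[0,0,0,0.003,0,0,-0.84],[0,0,0,0.003,0,0,-0.84],[0,0,0,0.003,0,0,-0.84],[0,0,0,0.003,0,0,-0.84],[0,0,0,0.003,0,0,-0.84]])

```text
time: 6.5
ee_pos: [0.5497, 0.0477, 0.0468]
eef_rot: [0.981, -0.196, -0.011, 0.0]
ft_force: [-8.5, 1.6, 9.5]
width: 0.0804
```

```bash
cat > look.py <<'E'
from h import *
import sys
k=sys.argv[1]
q=np.load("q.npy"); s=read_state(); print(w2b(q,s["ee_pos"]).round(1),s["width"].round(4),s["ft_force"].round(2),s["torque"].round(2),s["eef_rot"].round(4),"t",s["time"],"j7",s["joint_positions"][6].round(2))
p,d=camera("wrist"); cv2.imwrite(f"pics/w{k}.png",cv2.resize(p[0:220,190:500],(775,550),interpolation=cv2.INTER_CUBIC))
E
python3 look.py 5
```

```text
Traceback (most recent call last):
  File "look.py", line 4, in <module>
    q=np.load("q.npy"); s=read_state(); print(w2b(q,s["ee_pos"]).round(1),s["width"].round(4),s["ft_force"].round(2),s["torque"].round(2),s["eef_rot"].round(4),"t",s["time"],"j7",s["joint_positions"][6].round(2))
                                                                          ^^^^^^^^^^^^^^^^
AttributeError: 'float' object has no attribute 'round'
```

```bash
sed -i 's/s\["width"\].round(4)/s["width"]/' look.py; python3 look.py 5
```

```text
[[-31.9  46.   46.8]] 0.08043446790938301 [-8.52  1.56  9.55] [0.8  1.65 0.09] [ 9.806e-01 -1.958e-01 -1.120e-02  3.000e-04] t 6.5 j7 -2.33
```

View pics/w5.png

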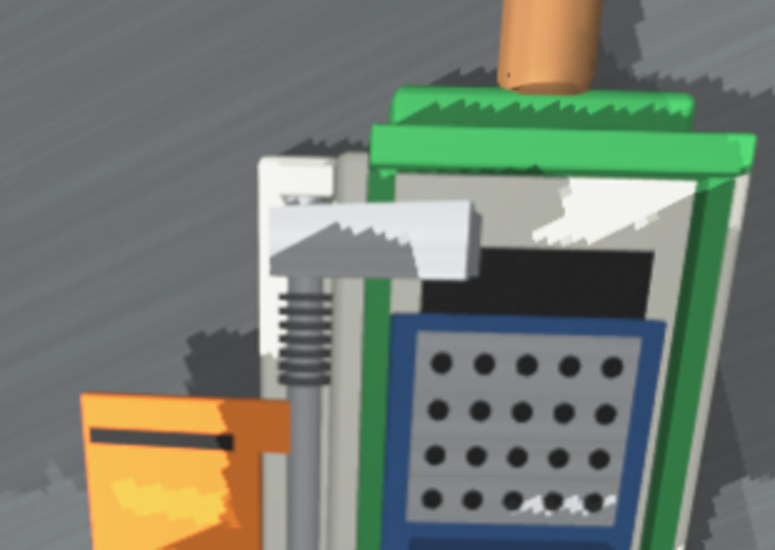

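Run:
```python
from h import *
q=np.load("q.npy"); rows(b2w(q,[-10,42.5,48.3])[0],-.405,10,-.84)
```

```text
[[0.03,0.12,0.06,0.0022,0.0004,-0.0002,-0.84],[0.03,0.12,0.06,0.0022,0.0004,-0.0002,-0.84],[0.03,0.12,0.06,0.0022,0.0004,-0.0002,-0.84],[0.03,0.12,0.06,0.0022,0.0004,-0.0002,-0.84],[0.03,0.12,0.06,0.0022,0.0004,-0.0002,-0.84],[0.03,0.12,0.06,0.0022,0.0004,-0.0002,-0.84],[0.03,0.12,0.06,0.0022,0.0004,-0.0002,-0.84],[0.03,0.12,0.06,0.0022,0.0004,-0.0002,-0.84],[0.03,0.12,0.06,0.0022,0.0004,-0.0002,-0.84],[0.03,0.12,0.06,0.0022,0.0004,-0.0002,-0.84]]
rot deg [0.29 1.24 0.62] dist 0.022
```

Request:
send_rows(steps=[[0,0.3,0.1,0.0035,0.0006,-0.0003,-0.84],[0,0.3,0.1,0.0035,0.0006,-0.0003,-0.84],[0,0.3,0.1,0.0035,0.0006,-0.0003,-0.84],[0,0.3,0.1,0.0035,0.0006,-0.0002,-0.84],[0,0.3,0.1,0.0035,0.0006,-0.0002,-0.84],[0,0.3,0.1,0.0035,0.0006,-0.0002,-0.84],[0,0.2,0,0.003,0.0006,-0.0002,-0.84],[0,0.2,0,0.003,0.0006,-0.0002,-0.84],[0,0.2,0,0.003,0.0006,0,-0.84],[0,0.2,0,0.003,0.0006,0,-0.84]])

```text
time: 7.55
ee_pos: [0.5637, 0.0418, 0.046]
eef_rot: [0.981, -0.195, -0.004, 0.004]
ft_force: [-8.4, 3.1, 9.3]
width: 0.0802
```

```bash
python3 look.py 6
```

```text
[[-16.7  46.1  46. ]] 0.08022231010700814 [-8.43  3.12  9.34] [1.03 1.88 0.07] [ 0.9808 -0.1947 -0.0044  0.0044] t 7.55 j7 -2.33
```

View pics/w6.png

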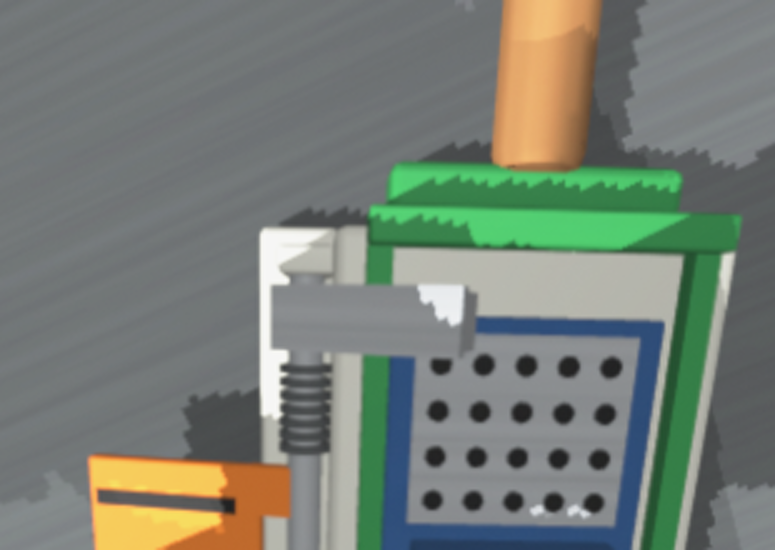

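Request:
send_rows(steps=[[0,0.2,0.1,0.0035,0.0008,-0.0006,-0.84],[0,0.2,0.1,0.0035,0.0008,-0.0006,-0.84],[0,0.2,0.1,0.0035,0.0008,-0.0006,-0.84],[0,0.2,0.1,0.0035,0.0008,-0.0006,-0.84],[0,0.2,0.1,0.0035,0.0008,-0.0005,-0.84],[0,0.2,0.1,0.0035,0.0008,-0.0005,-0.84],[0,0.2,0,0.003,0.0008,-0.0005,-0.84],[0,0.2,0,0.003,0.0008,-0.0005,-0.84],[0,0.2,0,0.003,0.0008,-0.0005,-0.84],[0,0.2,0,0.003,0.0008,-0.0005,-0.84]])

```text
time: 8.6
ee_pos: [0.5774, 0.0358, 0.0482]
eef_rot: [0.981, -0.194, -0.003, 0.006]
ft_force: [-12.2, 5.4, 11.3]
width: 0.08
```

```bash
python3 look.py 7
```

```text
[[-1.7 46.1 48.2]] 0.08000255931926482 [-12.24   5.4   11.28] [ 1.25  2.66 -0.55] [ 0.9811 -0.1936 -0.0027  0.0057] t 8.6 j7 -2.32
```

View pics/w7.png

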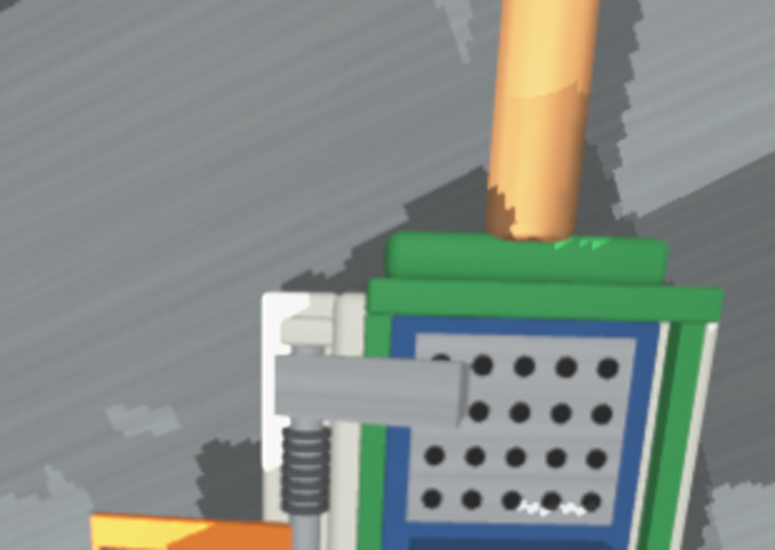

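Request:
send_rows(steps=[[0,0.1,0,0.004,0.0005,-0.0003,-0.84],[0,0.1,0,0.004,0.0005,-0.0003,-0.84],[0,0.1,0,0.004,0.0005,-0.0003,-0.84],[0,0.1,0,0.004,0.0005,-0.0003,-0.84],[0,0,0,0.004,0,-0.0003,-0.84],[0,0,0,0.003,0,-0.0003,-0.84],[0,0,0,0.003,0,-0.0003,-0.84],[0,0,0,0.003,0,-0.0003,-0.84],[0,0,0,0.003,0,-0.0003,-0.84],[0,0,0,0.003,0,-0.0003,-0.84]])

```text
time: 9.65
ee_pos: [0.5784, 0.0358, 0.0479]
eef_rot: [0.98, -0.194, -0.034, 0.009]
ft_force: [-13.5, 3.6, 13.6]
width: 0.0799
```

```bash
python3 look.py 8
```

```text
[[-0.9 46.5 47.9]] 0.07989097476829282 [-13.45   3.64  13.64] [ 0.7   3.19 -1.08] [ 0.9804 -0.1937 -0.0339  0.0092] t 9.65 j7 -2.3
```

View pics/w8.png

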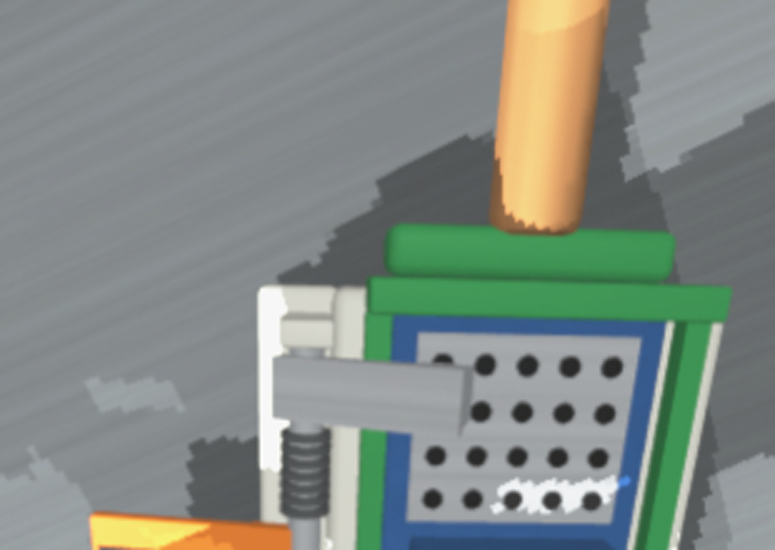

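Request:
send_rows(steps=[[0,0,0,-0.002,0,0,-0.84],[0,0.5,0,-0.003,0,0,-0.84],[0,0.5,0,-0.003,0,0,-0.84],[0,0.5,0,-0.003,0,0,-0.84],[0,0.5,0,-0.003,0,0,-0.84],[0,0.5,0,-0.002,0,0,-0.84],[0,0,0,0,0,0,-0.84],[0,0,0,0,0,0,-0.84],[0,0,0,0,0,0,-0.84],[0,0,0,0,0,0,-0.84]])

```text
time: 10.7
ee_pos: [0.5727, 0.039, 0.0533]
eef_rot: [0.98, -0.196, -0.002, 0.013]
ft_force: [1.2, -1.1, 4.2]
width: 0.0799
```

```bash
python3 look.py 9
```

```text
[[-7.3 47.1 53.3]] 0.0798641436736677 [ 1.16 -1.06  4.19] [ 0.16 -0.33 -0.1 ] [ 0.9804 -0.1965 -0.0024  0.0127] t 10.7 j7 -2.34
```

View pics/w9.png

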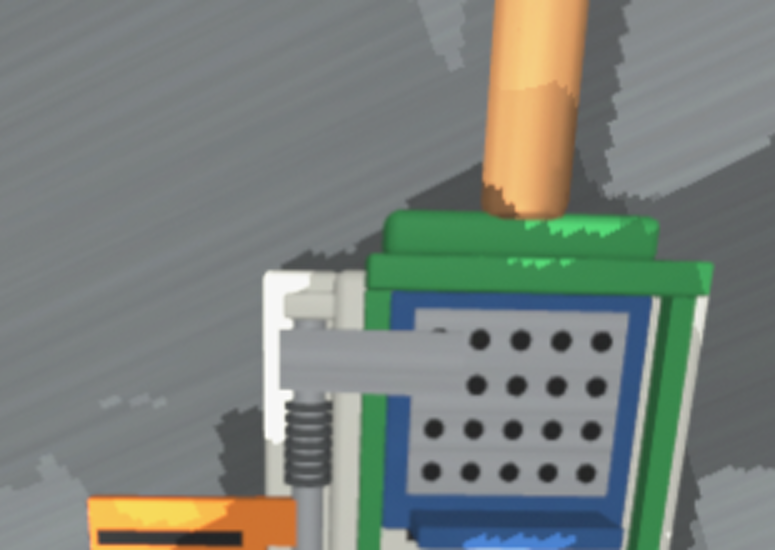

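Request:
send_rows(steps=[[0,0,0,-0.001,0,-0.004,-0.84],[0,0,0,-0.001,0,-0.008,-0.84],[0,0,0,0,0,-0.015,-0.84],[0,0,0,0,0,-0.02,-0.84],[0,0,0,0,0,-0.025,-0.84],[0,0,0,0,0,-0.025,-0.84],[0,0,0,0,0,-0.025,-0.84],[0,0,0,0,0,-0.01,-0.84],[0,0,0,0,0,0,-0.84],[0,0,0,0,0,0,-0.84]])

```text
time: 11.75
ee_pos: [0.5681, 0.0442, 0.1928]
eef_rot: [0.981, -0.195, -0.006, 0.013]
ft_force: [-0.1, -0.8, -1.1]
width: 0.0799
```

```bash
cat >> look.py <<'E'
W=camera_params("wrist")
cv2.imwrite(f"pics/wf{k}.png",p); import pickle; pickle.dump(W,open(f"w{k}.pkl","wb"))
np.save(f"pics/w{k}.npy",d)
p,d=camera("side"); cv2.imwrite(f"pics/side{k}.png",cv2.resize(p[150:290,220:400],(771,600),interpolation=cv2.INTER_CUBIC))
E
python3 look.py 10
```

```text
[[-13.6  50.  192.8]] 0.07993883160870142 [-0.14 -0.76 -1.13] [0.13 0.02 0.  ] [ 0.9807 -0.195  -0.0065  0.0135] t 11.75 j7 -2.27
```

View pics/side10.png

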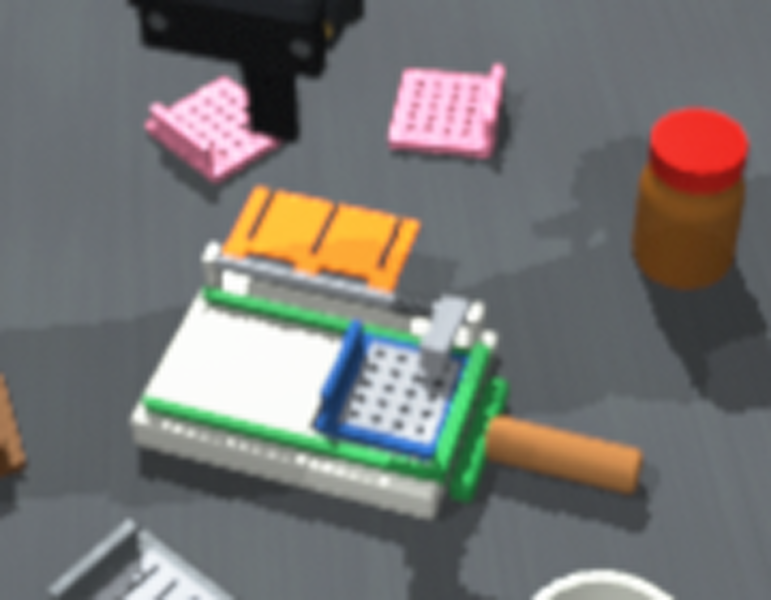

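View pics/w10.png

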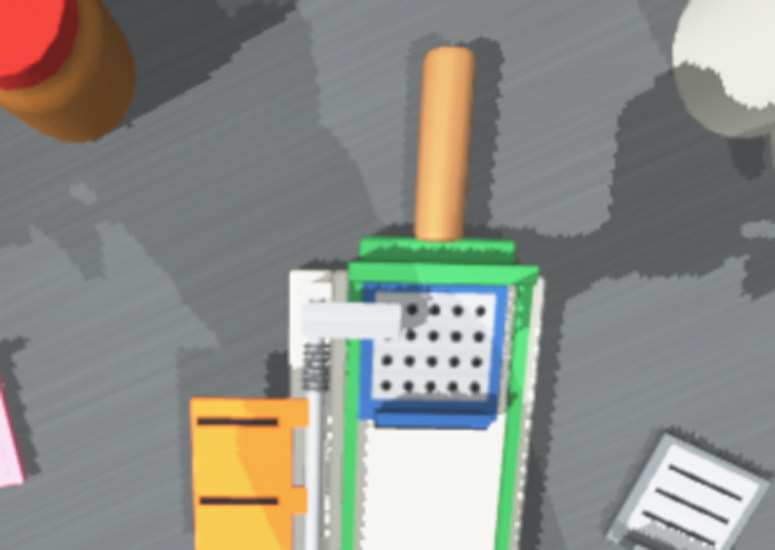

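Run:
```python
import cv2
p=cv2.imread("pics/wf10.png"); cv2.imwrite("pics/w10z.png",cv2.resize(p[95:180,320:410],(720,680),interpolation=cv2.INTER_CUBIC)[:600])
from h import *
import pickle
q=np.load("q.npy"); W=pickle.load(open("w10.pkl","rb")); d=np.load("pics/w10.npy")
pt=lambda u,v:w2b(q,(W["world_from_camera"]@np.r_[np.r_[cv2.undistortPoints(np.array([[[float(u),float(v)]]]),W["camera_matrix"],np.asarray(W["dist"])).reshape(2),1]*d[v,u],1])[:3])[0].round(1)
for u in (345,365,380):
  for v in (105,107,109,111,113,115,117,119,150,162,165,167,169,171,173): print(u,v,pt(u,v))
for u in (315,320,325,330,335,340,345,348): print("arm",u,pt(u,128))
```

```text
345 105 [77.4 21.9 33. ]
345 107 [75.4 21.7 32.4]
345 109 [73.4 21.7 32.7]
345 111 [71.4 21.6 32.5]
345 113 [69.6 20.8 25.8]
345 115 [67.5 20.8 27.3]
345 117 [65.4 20.8 27.4]
345 119 [63.3 20.8 28.2]
345 150 [30.  19.3 26.6]
345 162 [16.7 18.8 27. ]
345 165 [15.7 20.6 43.4]
345 167 [13.5 20.4 42.9]
345 169 [11.3 20.4 43. ]
345 171 [ 5.2 17.6 20.2]
345 173 [ 2.7 17.5 19.6]
365 105 [77.9  0.4 31.2]
365 107 [75.9  0.3 31.4]
365 109 [73.9  0.3 31.7]
365 111 [71.8  0.3 32.7]
365 113 [69.9 -0.6 28. ]
365 115 [67.9 -1.  26.8]
365 117 [65.8 -0.9 27.6]
365 119 [63.7 -1.  28. ]
365 150 [30.5 -3.  27.6]
365 162 [16.9 -3.9 27. ]
365 165 [16.  -1.  43.4]
365 167 [13.9 -1.1 43.8]
365 169 [11.7 -1.2 43.9]
365 171 [ 5.7 -5.6 21.1]
365 173 [ 3.3 -5.7 21.3]
380 105 [ 78.3 -15.7  30.6]
380 107 [ 76.2 -15.7  31.3]
380 109 [ 74.2 -16.   30.5]
380 111 [ 72.2 -15.9  31.5]
380 113 [ 70.2 -16.6  29.4]
380 115 [ 68.2 -17.3  27. ]
380 117 [ 66.1 -17.3  27.6]
380 119 [ 64.  -17.4  27.7]
380 150 [ 30.6 -20.1  26.7]
380 162 [ 17.2 -20.9  27.5]
380 165 [ 16.  -17.6  42. ]
380 167 [ 14.1 -17.4  43.8]
380 169 [ 11.7 -17.7  42.8]
380 171 [  5.9 -23.2  21.1]
380 173 [  3.2 -23.8  19.5]
arm 315 [53.6 53.2 39.5]
arm 320 [53.7 47.9 38.1]
arm 325 [53.8 42.7 39.9]
arm 330 [53.9 37.5 41.2]
arm 335 [54.  32.4 42.9]
arm 340 [54.  27.  40.4]
arm 345 [54.2 22.3 45. ]
arm 348 [54.2 18.9 43.1]
```

View pics/w10z.png

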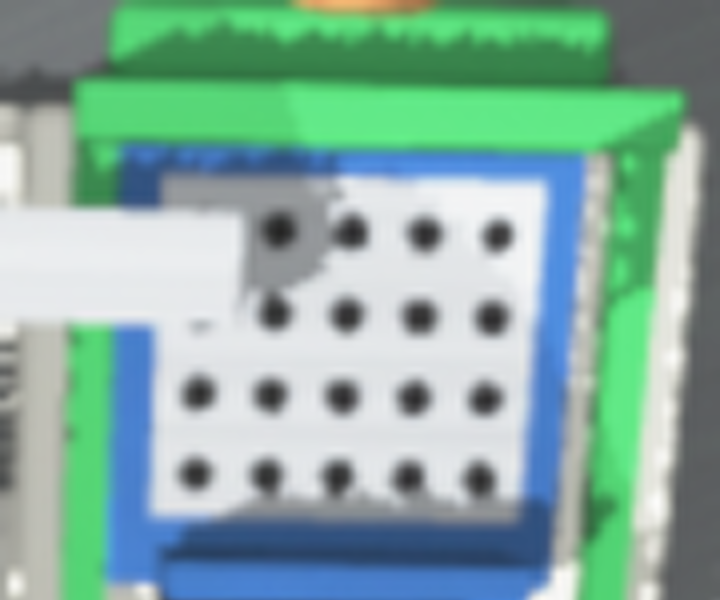

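Run:
```python
from h import *
a=cv2.imread("pics/side0.png"); p,_=camera("side")
for n,(y0,y1,x0,x1) in dict(spare=(268,315,226,280),mug=(280,345,315,388),jar=(172,220,364,400)).items():
    r=cv2.matchTemplate(p,a[y0:y1,x0:x1],cv2.TM_CCOEFF_NORMED); _,m,_,l=cv2.minMaxLoc(r); print(n,round(m,3),l[0]-x0,l[1]-y0)
s=read_state(); print(abs(s["joint_vel"]).max())
close_job()
```

```text
spare 0.994 0 0
mug 0.913 0 0
jar 0.989 0 0
0.002953630468192818
the job is handed in; nothing more can be done
```

I fitted the grater plate fully home against the green stop, the clip is down on it, and the arm is clear of the board. I handed the job in after about 12 s. `close_job` gives no verdict, so the result rests on my own checks.

**What I did:**
- One fingertip pressed the orange tail until the nose arm stood at about 0.34 rad. The other fingertip pushed the plate's lip along the channel, under the raised nose.
- I stopped when the plate stalled on the stop, with about 13 N of push.
- I backed the pushing finger off. The tail finger rose about 5 mm during that move, so the clip was probably already coming down onto the plate. Then I lifted straight up.

**Last checks:**
- **Plate position:** the wrist camera puts the front edge at board x of about 70 mm and the lip's rear face at about 10.5 mm (10 mm is home). The plate's top is at 27 mm, so it lies flat.
- **Clip:** the nose arm slopes about 0.17–0.2 rad, which matches resting on the plate. I could not measure its force on the plate directly.
- **Bystanders:** the spare, mug and jar show no pixel shift in the side view.

**What disagreed:** the separate camera fits of the board's position differed by 2–5 mm. While pushing, the tool tilted by up to 4° and drifted about 4 mm sideways. The highest force I read was about 20 N in all.

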